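# Tip the sample case flat and nudge it into the corner stop

### The arm

A 6-joint arm with a two-finger parallel gripper is mounted at the origin on the work surface. World frame = base frame: x ahead of the robot, y to its left, z up, the work surface at z = 0. Lengths are in m, angles in rad, forces in N, time in s.
With the tool pointing down it reaches from about 0.325 to 0.775 m from the base axis. Payload 5.5 kg.
Tool frame: the origin (TCP) lies at the very end of the fingers, on their centre line; the grasp point (between the pads) lies 19 mm behind it; z points along the fingers, y is the line along which they close (so a half turn about z gives the same grasp; the last joint's range is limited). The gripper opens to 88 mm and grips with 3 to 60 N. Pads are 20 mm wide; open, the fingers measure 115 mm over their backs; the gripper's body (75 mm by 178 mm) begins 61 mm behind the grasp point.
Start: joints at [1.141, 0.091, 1.231, -0, 1.82, -0.057], TCP at [0.219, 0.559, 0.199] pointing down, gripper open.
Joint ranges: [-2.87, 2.87], [-0.86, 2.18], [0.17, 2.46], [-1.51, 4.65], [0.06, 2.69], [-2.65, 2.65]. Speed limits (rad/s): [2.57, 2.57, 3.01, 3.14, 3.14, 3.14].

### API

Orientations are given as a unit quaternion [w, x, y, z].
In Python, from bench import sensors, imaging, order gives the robot as it stands.
- The arm moves only by the tool servo_tool, never from a script. Its argument "steps" is a list of rows, each a list of 3 entries, a list of its own where there are three numbers: the shift along the tool's x, y, z in m, then the turn, a rotation vector about the tool's x, y, z in rad, then the finger opening in m, from 0 to 0.0878. In form: [[[tx, ty, tz], [rx, ry, rz], grip], ...]. A call has exactly 10 rows; each row shifts and turns the commanded pose from where the row before left it, along the tool's axes as they then stand; what a row does not reach is not made up. A row lasts 1/8 s, in which the tool goes at most 62.5 mm and 10.7 degrees, less where a joint would pass 70% of its speed; a pose out of reach is approached as far as the arm can. A call with a gripper value outside its range is refused whole. The fingers move at their own pace and stop on an object; "squeeze" is the grip in N (left out, the last holds). Time passes only in rows, so rows that do not move let the fingers close, or fill a call up. It gives the time, the measured TCP pose, the force and the opening at its end, in the units of the state.
- sensors.read_state(): the state, without advancing time (a new reading comes with each control period).
- imaging.read_camera(name): name is "scene" or "top" or "wrist"; returns the picture (480x640x3 uint8, red, green, blue); there is no depth.
- imaging.camera_model(name): a dict with "intrinsics" (3x3 intrinsics, pixels), "D" ([k1, k2, p1, p2, k3] as OpenCV has them; the pictures are not rectified), "position" and "orientation" of the camera in the world; the wrist camera has in their place "tool_from_camera" (4x4, takes a point from camera to tool coordinates, whose origin is the TCP and whose axes are the flange's). Camera axes: x right, y up, looking along -z (the intrinsics and any distortion apply to the point x, -y, -z); pixel columns grow to the right and rows downward; lengths in m; the calibration is good to about 2 mm. A picture is of the moment at which its call begins: read the wrist's pose just before it. camera_model takes no time and is no camera call.
- order.job_done(): hands the job in, once; it reports no verdict.
Trained networks look in the newest picture that a camera, given by its name, has taken for a name from the list of things; names that differ only in an ending like _2 or _b are one class to them, and where a whole thing is asked for, a point or a joint stands for the part that bears it (a point fixed in the world has none). Each returns a list of dicts, best first, with "p" (0 to 1); they miss things now and then, are a little off and sometimes report something else, mostly with a low value. They report only what shows in the picture. A call takes as long as a camera call. They do not tell look-alikes from the thing itself.
- imaging.cut_out(camera, thing): "mask" (480x640 bool, what is visible of it) and "box" ([left, top, right, bottom] in pixels, round what is visible of it).
- imaging.landmark_of(camera, thing): "pixel" ([column, row] in pixels: a listed point, or the origin of a listed thing).
The state is a dict: "t": time; "q": joint angles; "qvel": joint speeds; "joint_efforts": joint torques, N m; "position": TCP position; "tool_rot": TCP orientation; "wrist_force": force on the tool from outside, world axes, zero at the start; "wrist_torque": the same for the moment, N m; "opening": finger opening in m.
Only numpy, scipy, OpenCV 4.12 (cv2) and the standard library are available. Lean on these libraries where they do the work, as an engineer would, in place of code of your own. Each camera call takes 0.05 s, during which the arm holds its last target. There are 200 camera calls.

### The job

The white sample case is standing on its short end with its dark window towards the robot: push it over backwards where it stands so that it lies flat on the bench with the window facing up. Then push it along the bench into the metal corner stop, until one short end is flush against the long bar and one long side is flush against the short bar. Only push it, never grip, lift or carry it, and leave the tape roll, marker, objective and jar where they are.

Things in the scene. Friction and masses are not known exactly. Their poses are not given: they have to be found in the camera images.
- case: White plastic box, 0.25 kg, 110 mm high as it stands, 92 wide, 26 thick. Origin: centre of the short end it stands on. x points out of the dark, copper-striped window face (plain face opposite), roughly to the robot at the start; y along the width; z along the 110 mm length, up at the start. Pushed near the top of the window face it tips about its lower back edge and drops flat, window up.
- case_center (a point): Centre of the sample case: 55 mm above the bench while it stands, 13 mm when it lies flat.
- case_heel (a point): Middle of the case's lower back edge (13 mm behind the origin, on the side away from the window), the edge it tips over: stays on the bench throughout.
- stop: Fixed right angle of aluminium bar, 18 mm high, 22 wide. Origin: its inner corner, at bench level. Long bar: inner face x = 0, 250 mm from the corner along -y. Short bar: inner face y = 0, 130 mm along -x, towards the robot. x points roughly away from the robot. Home, the flat case has its centre at x = -0.055, y = -0.046 and its length along x.
- tape_roll: Bystander: cream tape roll lying flat beyond the long bar, 90 mm across, 24 mm high, hole 64 mm. Origin: centre of its underside.
- marker: Bystander: black and grey marker lying on the bench to the right of the work (robot's view), 133 mm long, 14 mm thick. Origin: on its underside, 43 mm from the black end and 90 mm from the grey end, which lies towards its +x.
- objective: Bystander: steel microscope objective standing upright, 32 mm across, 46 mm high, to the left of the short bar. Origin: centre of its underside.
- jar: Bystander: small amber glass jar with a black cap, 48 mm across, 50 mm high, left of the case and nearer to the robot than the stop. Origin: centre of its underside.
Mind the look-alikes: they are no part of the job. Leave any brown or green look-alike of the case alone.

How it is judged:
On the way, in this order (a step that is already met when the one before it is completed fails the run):
1. the case has been tipped over and lies flat, window up (angle between case's own x axis and vertical below 0.08 rad and height (world z) of case_center below 0.018 m), for 0.2 s.
2. the case lies home in the corner stop (all of step 1 and angle between the z axis of case and the x axis of stop, either way round below 0.06 rad and x of case_center in the frame of stop between -0.06 and -0.05 m and y of case_center in the frame of stop between -0.051 and -0.041 m), for 0.2 s.
At the end, for the whole second after the job is handed in: The case lies flat on the bench at rest, window up (within 0.08 rad), its 110 mm length square to the long bar within 0.06 rad, its centre within 5 mm of home both ways: 55 mm from the long bar's inner face and 46 mm from the short bar's (all of step 2 and linear speed of case below 0.01 m/s); the robot touches nothing.
It fails at once if the case is lifted: the edge it tips over rises more than 20 mm off the bench (height (world z) of case_heel above 0.02 m).
It fails at once if the case is lifted: its centre is higher than 75 mm, or higher than 35 mm while it is flat (height (world z) of case_center above 0.075 m or (angle between case's own x axis and vertical below 0.2 rad and height (world z) of case_center above 0.035 m)).
It fails at once if the standing case is carried or shoved more than 50 mm from its place instead of being tipped over there (angle between case's own z axis and vertical below 0.5 rad and distance of case_heel from where it was at the start of the episode above 0.05 m).
It fails at once if the tape roll, marker, objective or jar is moved more than 20 mm or knocked over (distance of any of tape_roll, marker, objective, jar from where it was at the start of the episode above 0.02 m or angle between any of tape_roll, marker, objective, jar's own z axis and vertical above 0.5 rad).
It also fails if it takes over 54 s, if anything falls off the work surface, if the arm or the gripper's body presses on something with over 40 N, if the wrist force passes 120 N, or if a joint passes its speed limit or range.

## Working session

There is one attempt and no reset: what is moved stays moved. The work goes in short steps, Python scripts to look and compute and a tool call to move; the robot and the scene stay as the last step left them, time stands still between calls to the robot, and variables do not carry over. Pictures are saved under pics/ and viewed, on a budget of 10 in all, crops included, one or two more only if the job needs it, and the job is handed in when it is done.

Besides the shell and the picture viewer there is one more tool, called after "Emit:" as a command line: name --argument value ..., lists and objects as JSON in quotes. servo_tool: Moves the arm, as the interface text tells. Its arguments: {"type":"object","properties":{"steps":{"type":"array","items":{"type":"array"}},"squeeze":{"type":"number"}},"required":["steps"]}

```bash
mkdir -p pics
cat > h.py <<'E'
import numpy as np, cv2
from scipy.spatial.transform import Rotation as R
from bench import sensors, imaging, order
def q2R(q): return R.from_quat([q[1],q[2],q[3],q[0]]).as_matrix()
def cam(name,st=None):
    m=imaging.camera_model(name); K=np.array(m["intrinsics"]);D=np.array(m["D"],float)
    if name=="wrist":
        st=st or sensors.read_state()
        T=np.eye(4);T[:3,:3]=q2R(st["tool_rot"]);T[:3,3]=st["position"]
        T=T@np.array(m["tool_from_camera"]); return K,D,T[:3,3],T[:3,:3]
    return K,D,np.array(m["position"]),q2R(m["orientation"])
def ground(c,px,z=0.):
    K,D,p,Rm=c
    u=cv2.undistortPoints(np.array(px,float).reshape(-1,1,2),K,D).reshape(-1,2)
    d=np.c_[u[:,0],-u[:,1],-np.ones(len(u))]@Rm.T
    return p+d*((z-p[2])/d[:,2])[:,None]
def proj(c,P):
    K,D,p,Rm=c
    X=(np.array(P,float).reshape(-1,3)-p)@Rm; X[:,1:]*=-1
    return cv2.projectPoints(X,np.zeros(3),np.zeros(3),K,D)[0].reshape(-1,2)
def shot(name,fn):
    st=sensors.read_state(); im=imaging.read_camera(name); cv2.imwrite("pics/"+fn,im[:,:,::-1]); return im,cam(name,st)
E
python3 - <<'E'
from h import *
np.set_printoptions(precision=3,suppress=True)
for n in("top","scene"):
    im,c=shot(n,n+"1.png"); print(n,c[2])
    for t,z in [("case_heel",0),("case_center",.055),("case",0),("stop",0),("tape_roll",0),("marker",0),("objective",0),("jar",0)]:
        for r in imaging.landmark_of(n,t)[:3]: print(t,round(r["p"],2),np.round(r["pixel"]),ground(c,r["pixel"],z)[0])
print(sensors.read_state())
E
```

```text
top [ 0.433 -0.015  1.004]
case_heel 0.95 [202. 362.] [0.356 0.219 0.   ]
case_heel 0.79 [314. 294.] [0.491 0.004 0.   ]
case_heel 0.7 [272. 363.] [0.357 0.083 0.   ]
case_center 0.95 [370. 384.] [ 0.326 -0.101  0.055]
case_center 0.89 [447. 344.] [ 0.398 -0.241  0.055]
case_center 0.8 [315. 301.] [ 0.475 -0.     0.055]
case 0.9 [317. 303.] [ 0.472 -0.003  0.   ]
case 0.87 [203. 367.] [0.346 0.215 0.   ]
case 0.72 [366. 381.] [ 0.326 -0.098  0.   ]
stop 0.6 [257. 194.] [0.691 0.121 0.   ]
tape_roll 0.9 [342. 163.] [ 0.756 -0.051  0.   ]
tape_roll 0.61 [316. 296.] [ 0.486 -0.     0.   ]
marker 0.95 [442. 282.] [ 0.516 -0.248  0.   ]
objective 0.64 [175. 228.] [0.619 0.284 0.   ]
jar 0.97 [198. 294.] [0.488 0.232 0.   ]
scene [ 1.225 -0.069  0.779]
case_heel 0.98 [265. 183.] [ 0.34  -0.108  0.   ]
case_heel 0.94 [349. 182.] [0.348 0.072 0.   ]
case_heel 0.74 [416. 179.] [0.344 0.222 0.   ]
case_center 0.89 [348. 157.] [0.331 0.071 0.055]
case_center 0.87 [199. 183.] [ 0.393 -0.237  0.055]
case_center 0.79 [266. 162.] [ 0.337 -0.103  0.055]
case 0.8 [410. 177.] [0.338 0.209 0.   ]
case 0.71 [271. 180.] [ 0.331 -0.095  0.   ]
case 0.63 [319. 225.] [ 0.473 -0.     0.   ]
stop 0.73 [401. 310.] [0.685 0.128 0.   ]
stop 0.37 [302. 350.] [ 0.755 -0.05   0.   ]
tape_roll 0.8 [302. 345.] [ 0.746 -0.049  0.   ]
marker 0.83 [190. 249.] [ 0.521 -0.254  0.   ]
objective 0.93 [481. 276.] [0.622 0.289 0.   ]
jar 0.75 [435. 223.] [0.481 0.233 0.   ]
{'t': 0.9, 'q': array([ 1.141,  0.091,  1.231, -0.   ,  1.82 , -0.057]), 'qvel': array([ 0.001, -0.   ,  0.001, -0.001,  0.001,  0.001]), 'joint_efforts': array([  0.002, -44.62 , -40.65 ,   0.07 ,   0.02 ,  -0.   ]), 'position': array([0.219, 0.559, 0.199]), 'tool_rot': array([0.   , 0.185, 0.983, 0.   ]), 'wrist_force': array([0.001, 0.217, 0.757]), 'wrist_torque': array([-0.05 , -0.008,  0.008]), 'opening': 0.08753289368964728}
```

```bash
cd pics; python3 -c "
import cv2,numpy as np
cv2.imwrite('both.png',cv2.resize(np.vstack([cv2.imread('top1.png'),cv2.imread('scene1.png')]),None,fx=.62,fy=.62))"
```

```text
(no output)
```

View pics/top1.png

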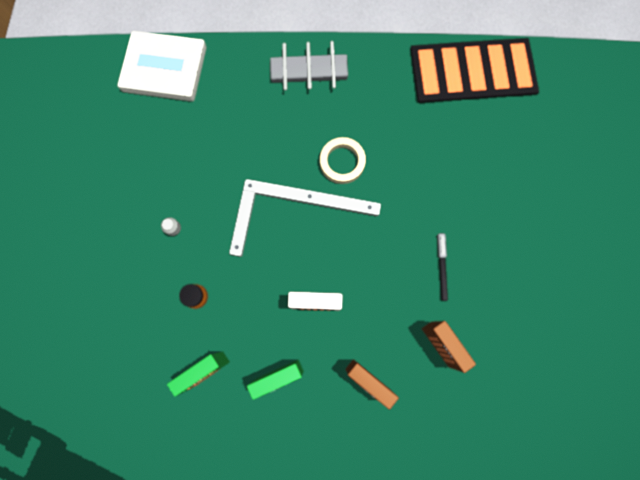

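View pics/scene1.png

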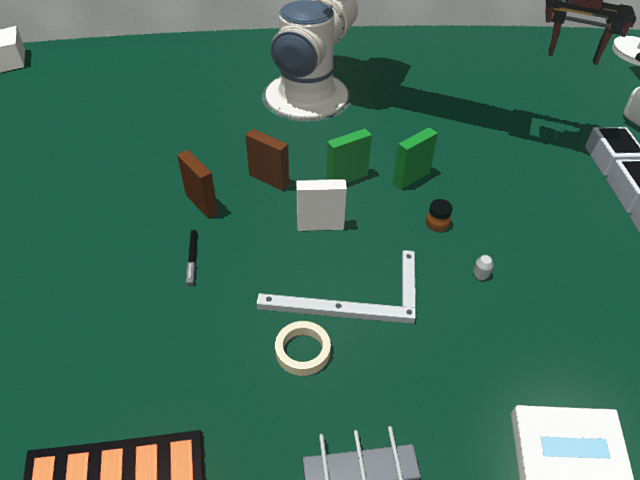

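The white case stands at about pixel (315,300) in the top view, in front of the stop, whose corner is at about (248,187). The brown and green look-alikes are nearer the robot. The marker is on the right at (443,270), and the jar (193,296) and objective (171,227) are on the left. The networks mix up the look-alikes, so I'll take the edges from the white regions.

```bash
cat >> h.py <<'E'
def white(im,c,box,z,thr=150):
    """rect (world) of the near-white blob inside pixel box, as points at height z"""
    l,t,r,b=box; m=np.zeros(im.shape[:2],np.uint8); m[t:b,l:r]=(im[t:b,l:r].min(2)>thr)
    n,lab,s,_=cv2.connectedComponentsWithStats(m); k=1+np.argmax(s[1:,4])
    cn=max(cv2.findContours((lab==k).astype(np.uint8),0,cv2.CHAIN_APPROX_NONE)[0],key=len)
    return ground(c,cn.reshape(-1,2),z)[:,:2]
E
python3 - <<'E'
from h import *
np.set_printoptions(precision=4,suppress=True)
c=cam("top"); im=cv2.imread("pics/top1.png")[:,:,::-1]
P=white(im,c,(275,280,355,325),.11); r=cv2.minAreaRect(P.astype(np.float32)); print("case",r,cv2.boxPoints(r))
P=white(im,c,(220,170,395,265),.018); print("stop minarea",cv2.minAreaRect(P.astype(np.float32)))
ap=cv2.approxPolyDP((P*1e4).astype(np.int32).reshape(-1,1,2),80,True).reshape(-1,2)/1e4; print(ap)
# inner faces by fitting
from scipy.optimize import least_squares
def sd(p):
    x0,y0,a=p; e=np.array([np.cos(a),np.sin(a)]); f=np.array([-e[1],e[0]])
    d=P-[x0,y0]; u,v=d@e,d@f
    box=lambda u,v,a,b,c_,d_:(lambda qx,qy:np.hypot(np.maximum(qx,0),np.maximum(qy,0))+np.minimum(np.maximum(qx,qy),0))(abs(u-(a+b)/2)-(b-a)/2,abs(v-(c_+d_)/2)-(d_-c_)/2)
    return np.minimum(box(u,v,0,.022,-.25,.022),box(u,v,-.13,.022,0,.022))
for g in ([.68,.115,-.17],):
    s=least_squares(sd,g,loss="soft_l1",f_scale=.002); print(s.x,np.abs(s.fun).mean())
x,y,a=s.x; e=np.array([np.cos(a),np.sin(a)]);f=np.array([-e[1],e[0]])
print("home",s.x[:2]-.055*e-.046*f)
c2=cam("scene"); im=cv2.imread("pics/scene1.png")[:,:,::-1]
print("reproj corner scene",proj(c2,[[x,y,.018]]))
E
```

```text
case ((0.4733627140522003, -0.0003621913492679596), (0.09417612850666046, 0.028560593724250793), 88.62398529052734) [[ 0.458  -0.0471]
 [ 0.4865 -0.0478]
 [ 0.4888  0.0464]
 [ 0.4602  0.0471]]
stop minarea ((0.6179576516151428, 0.02171669900417328), (0.2739757001399994, 0.15397930145263672), 80.100341796875)
[[ 0.5669  0.1674]
 [ 0.5652  0.1458]
 [ 0.6895  0.1224]
 [ 0.647  -0.1129]
 [ 0.6673 -0.1249]
 [ 0.7161  0.1393]]
[ 0.6905  0.1243 -0.1765] 0.0005361841355228487
home [0.6283 0.0887]
reproj corner scene [[401.4392 306.076 ]]
```

Emit:
servo_tool --steps '[[[0,0,0],[0,0,-0.174],0.05],[[0,0,0],[0,0,-0.174],0.05],[[-0.02,-0.055,0],[0,0,0],0.05],[[-0.02,-0.055,0],[0,0,0],0.05],[[-0.02,-0.055,0],[0,0,0],0.05],[[-0.02,-0.055,0],[0,0,0],0.05],[[-0.02,-0.055,0],[0,0,0],0.05],[[-0.02,-0.055,0],[0,0,0],0.05],[[-0.02,-0.055,0],[0,0,0],0.05],[[-0.02,-0.055,0],[0,0,0],0.05]]'

```text
t: 2.15
position: [0.3678, 0.1132, 0.1988]
tool_rot: [0.001, 0.012, 1.0, 0.0]
wrist_force: [0.7, 0.1, -0.0]
opening: 0.0501
```

Emit:
servo_tool --steps '[[[-0.011,-0.028,0],[0,0,0],0.05],[[-0.011,-0.028,0],[0,0,0],0.05],[[-0.011,-0.028,0],[0,0,0],0.05],[[-0.011,-0.028,0],[0,0,0],0.05],[[-0.011,0,0.02],[0,0,0],0.05],[[0,0,0.028],[0,0,0],0.05],[[0,0,0.028],[0,0,0],0.05],[[0,0,0.028],[0,0,0],0.05],[[0,0,0],[0,0,0],0.05],[[0,0,0],[0,0,0],0.05]]'

```text
t: 3.4
position: [0.4202, 0.0016, 0.0958]
tool_rot: [0.001, 0.012, 1.0, -0.0]
wrist_force: [-0.7, -0.0, 0.1]
opening: 0.0503
```

Emit:
servo_tool --steps '[[[-0.01,0,0],[0,0,0],0.05],[[-0.01,0,0],[0,0,0],0.05],[[-0.006,0,0],[0,0,0],0.05],[[-0.008,0,0],[0,0,0],0.05],[[-0.008,0,0],[0,0,0],0.05],[[-0.008,0,0],[0,0,0],0.05],[[-0.008,0,0],[0,0,0],0.05],[[-0.008,0,0],[0,0,0],0.05],[[-0.008,0,0],[0,0,0],0.05],[[0,0,0],[0,0,0],0.05]]'

```text
t: 4.65
position: [0.4941, -0.0002, 0.0944]
tool_rot: [-0.0, 0.012, 1.0, 0.0]
wrist_force: [-0.7, 0.5, 0.7]
opening: 0.05
```

Run:
```python
from h import *
im,c=shot("scene","scene2.png")
```

```text
(no output)
```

View pics/scene2.png

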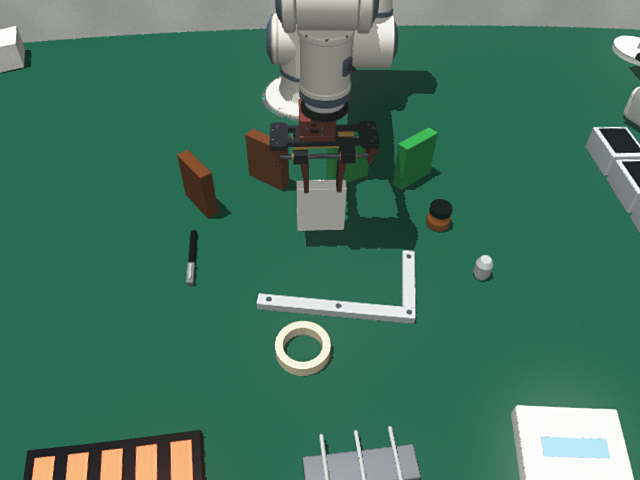

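The case's base is still at row 229 and the fingers are at its top. It may only be leaning so far, so I'll push on.

Emit:
servo_tool --steps '[[[-0.006,0,0],[0,0,0],0.05],[[-0.006,0,0],[0,0,0],0.05],[[-0.006,0,0],[0,0,0],0.05],[[-0.006,0,0],[0,0,0],0.05],[[-0.006,0,0],[0,0,0],0.05],[[0,0,0],[0,0,0],0.05],[[0,0,0],[0,0,0],0.05],[[0,0,0],[0,0,0],0.05],[[0,0,0],[0,0,0],0.05],[[0,0,0],[0,0,0],0.05]]'

```text
t: 5.95
position: [0.5237, -0.0009, 0.0946]
tool_rot: [0.0, 0.012, 1.0, -0.0]
wrist_force: [-0.8, 0.4, -0.7]
opening: 0.05
```

Run:
```python
from h import *
im,c=shot("scene","scene3.png")
```

```text
(no output)
```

View pics/scene3.png

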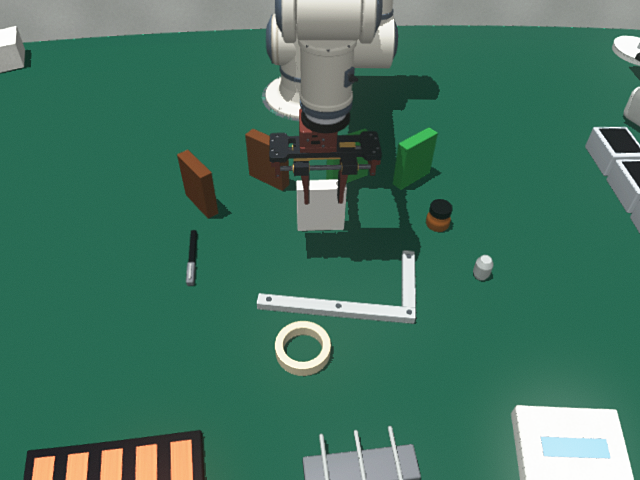

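Run:
```python
from h import *
np.set_printoptions(precision=1,suppress=True)
c=cam("scene")
print("tips",proj(c,[[.5237,y,.0946] for y in(-.03,.03)]).tolist())
for x,y,z in [(.46,0,.11),(.487,0,.11),(.487,0,0),(.487,0,.026),(.597,0,0),(.597,0,.026)]: print((x,y,z),proj(c,[[x,y,z]])[0])
im,_=shot("top","top3.png"); shot("wrist","wrist3.png")
a=cv2.imread("pics/top3.png");b=cv2.imread("pics/wrist3.png")
cv2.imwrite("pics/m3.png",np.hstack([a[200:440,160:480],cv2.resize(b,(480,360))[:240]]) if 0 else np.vstack([cv2.resize(a[220:400,200:440],(480,360)),cv2.resize(b,(480,240))]))
```

```text
tips [[305.74084611318824, 209.76063649797948], [338.9867792931624, 208.36897541185257]]
(0.46, 0, 0.11) [319.8 179.3]
(0.487, 0, 0.11) [321. 189.]
(0.487, 0, 0) [320.  230.5]
(0.487, 0, 0.026) [320.2 221.3]
(0.597, 0, 0) [324.5 273.9]
(0.597, 0, 0.026) [324.8 264.8]
```

View pics/m3.png

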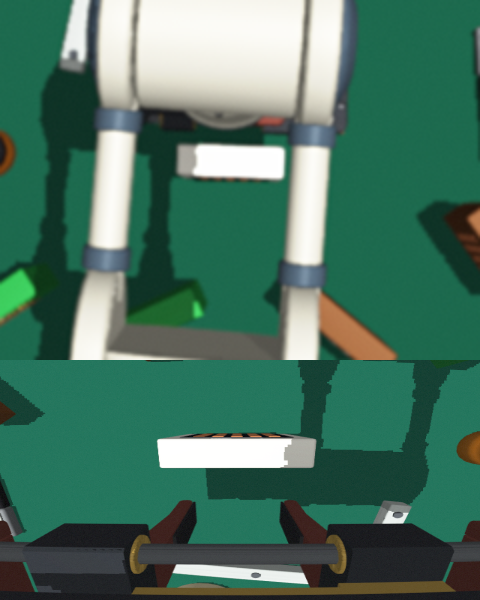

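The case is still upright and hasn't moved (top view about (232,161) in the crop). The fingertips went over its top and are now beyond it. In the scene view they show at row 203, against the 209 I projected, so the true tips are about 15 mm higher than reported. I'll go back over the case and come in lower.

Emit:
servo_tool --steps '[[[0,0,-0.02],[0,0,0],0.05],[[0,0,-0.02],[0,0,0],0.05],[[0.026,0,0],[0,0,0],0.05],[[0.026,0,0],[0,0,0],0.05],[[0.026,0,0],[0,0,0],0.05],[[0.026,0,0],[0,0,0],0.05],[[0,0,0.023],[0,0,0],0.05],[[0,0,0.023],[0,0,0],0.05],[[0,0,0.023],[0,0,0],0.05],[[0,0,0],[0,0,0],0.05]]'

```text
t: 7.35
position: [0.4193, 0.0017, 0.0656]
tool_rot: [-0.001, 0.012, 1.0, 0.0]
wrist_force: [-0.8, -0.1, 0.7]
opening: 0.0497
```

Run:
```python
from h import *
im,c=shot("scene","s4.png"); shot("wrist","w4.png")
p=sensors.read_state()["position"]; print(p,proj(c,[p+[0,-.03,0],p+[0,.03,0]]))
a=cv2.imread("pics/s4.png");a=cv2.resize(a[120:240,240:400],(640,480),interpolation=cv2.INTER_CUBIC)
b=cv2.imread("pics/scene3.png");b=cv2.resize(b[140:240,270:370],(400,400),interpolation=cv2.INTER_CUBIC)
cv2.imwrite("pics/m4.png",np.hstack([cv2.resize(a,(400,300)),b[:300]]))
```

```text
[0.42046713 0.00159697 0.06736765] [[303.53295436 183.02153064]
 [333.96845412 181.8219571 ]]
```

View pics/m4.png

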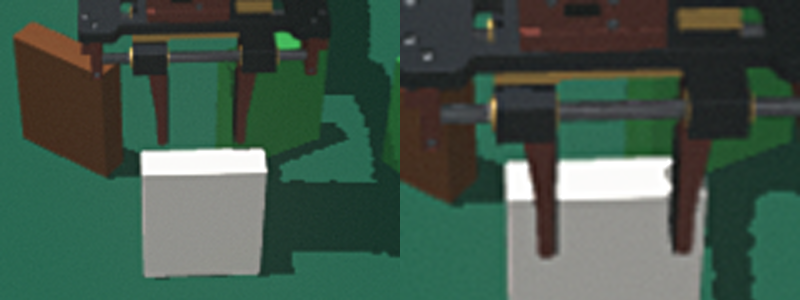

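The tips show at row 177, against 183 projected, so they sit about 16 mm above the reported TCP (true height about 0.083). That is a good height for tipping, so I'll push now.

Emit:
servo_tool --steps '[[[-0.009,0,0],[0,0,0],0.05],[[-0.009,0,0],[0,0,0],0.05],[[-0.007,0,0],[0,0,0],0.05],[[-0.007,0,0],[0,0,0],0.05],[[-0.007,0,0],[0,0,0],0.05],[[-0.007,0,0],[0,0,0],0.05],[[-0.007,0,0],[0,0,0],0.05],[[-0.007,0,0],[0,0,0],0.05],[[-0.007,0,0],[0,0,0],0.05],[[0,0,0],[0,0,0],0.05]]'

```text
t: 8.7
position: [0.4871, -0.0001, 0.0654]
tool_rot: [-0.0, 0.012, 1.0, 0.0]
wrist_force: [-0.3, -0.5, 0.4]
opening: 0.0499
```

Run:
```python
from h import *
im,c=shot("scene","s5.png")
w=white(im,c,(270,160,380,285),0,130); px=proj(c,np.c_[w,0*w[:,0]]); print(px.min(0),px.max(0))
```

```text
[297. 224.] [349. 276.]
```

The white region now spans rows 224–276, so the case is flat. Next I'll lift and turn for the side push, with the finger line along the stop's x.

Emit:
servo_tool --steps '[[[0,0,-0.01],[0,0,0.172],0.05],[[0,0,-0.01],[0,0,0.172],0.05],[[0,0,-0.01],[0,0,0.172],0.05],[[0,0,-0.01],[0,0,0.172],0.05],[[0,0,-0.01],[0,0,0.172],0.05],[[0,0,-0.01],[0,0,0.172],0.05],[[0,0,-0.01],[0,0,0.172],0.05],[[0,0,-0.01],[0,0,0.172],0.05],[[0,0,-0.01],[0,0,0.172],0.05],[[0,0,-0.01],[0,0,0.172],0.05]]'

```text
t: 10.0
position: [0.4865, -0.0, 0.1659]
tool_rot: [0.0, 0.768, 0.641, -0.0]
wrist_force: [-0.8, -0.1, -0.1]
opening: 0.0501
```

Emit:
servo_tool --steps '[[[-0.016,0.012,0],[0,0,0],0.05],[[-0.016,0.012,0],[0,0,0],0.05],[[-0.016,0.012,0],[0,0,0],0.05],[[-0.016,0.012,0],[0,0,0],0.05],[[-0.016,0.012,0],[0,0,0],0.05],[[0,0,0.025],[0,0,0],0.05],[[0,0,0.025],[0,0,0],0.05],[[0,0,0.025],[0,0,0],0.05],[[0,0,0.025],[0,0,0],0.05],[[0,0,0],[0,0,0],0.05]]'

```text
t: 11.25
position: [0.5307, -0.0895, 0.0631]
tool_rot: [-0.002, 0.766, 0.643, -0.001]
wrist_force: [-0.5, -0.2, 0.5]
opening: 0.0502
```

Run:
```python
from h import *
im,c=shot("scene","s6.png"); im2,c2=shot("top","t6.png")
p=sensors.read_state()["position"]; print(p,proj(c,[p])[0],proj(c2,[p])[0])
for n in("scene","top"):
    for r in imaging.landmark_of(n,"case_center")[:4]: print(n,round(r["p"],2),r["pixel"],ground(c if n=="scene" else c2,r["pixel"],.013)[0])
a=cv2.imread("pics/s6.png")[140:340,240:440];b=cv2.imread("pics/t6.png")[170:370,200:400]
cv2.imwrite("pics/m6.png",cv2.resize(np.hstack([a,b]),(800,400),interpolation=cv2.INTER_CUBIC))
```

```text
[ 0.53239042 -0.08967479  0.06619328] [273.30997659 225.68271195] [364.29064181 269.50323478]
scene 0.74 [348.1, 155.7] [0.27299345 0.07913618 0.013     ]
scene 0.74 [411.4, 158.7] [0.2909627  0.21936463 0.013     ]
scene 0.65 [196.9, 181.1] [ 0.33829695 -0.25179224  0.013     ]
scene 0.57 [324.0, 250.2] [0.55048206 0.00252163 0.013     ]
top 0.93 [274.8, 377.2] [0.33173387 0.07502321 0.013     ]
top 0.81 [316.0, 261.0] [ 5.53714112e-01 -1.52932509e-04  1.30000000e-02]
top 0.8 [445.9, 345.5] [ 0.39390843 -0.24949109  0.013     ]
top 0.64 [365.9, 381.9] [ 0.32519756 -0.09687296  0.013     ]
```

View pics/m6.png

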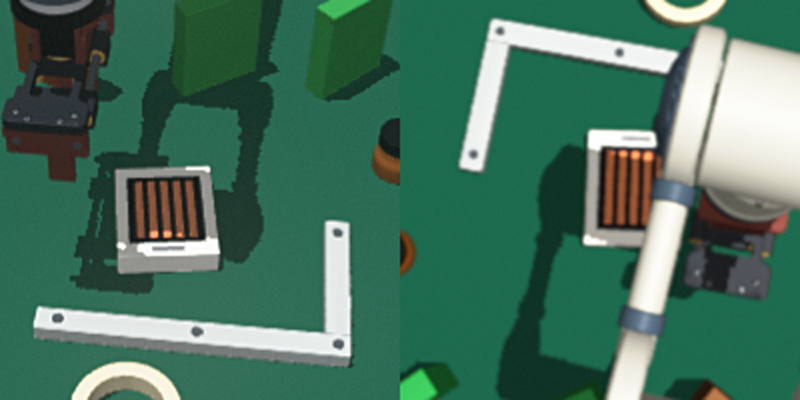

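The case lies flat with the window up, centre about (0.552, 0.001). In the stop's frame that is about x −0.115, y −0.146. The tool is to its right, 3–4 mm off its centre line. Now I'll lower.

Emit:
servo_tool --steps '[[[0,0,0.016],[0,0,0],0.05],[[0,0,0.016],[0,0,0],0.05],[[0,0,0.014],[0,0,0],0.05],[[0,0,0.01],[0,0,0],0.05],[[0,0,0.004],[0,0,0],0.05],[[0,0.003,0.002],[0,0,0],0.05],[[0,0,0.002],[0,0,0],0.05],[[0,0,0],[0,0,0],0.05],[[0,0,0],[0,0,0],0.05],[[0,0,0],[0,0,0],0.05]]'

```text
t: 12.7
position: [0.535, -0.0898, 0.0017]
tool_rot: [0.0, 0.766, 0.643, 0.0]
wrist_force: [-0.1, 0.3, -0.9]
opening: 0.0503
```

Emit:
servo_tool --steps '[[[0,0,0.002],[0,0,0],0.05],[[0,0,0.002],[0,0,0],0.05],[[0,0,0.002],[0,0,0],0.05],[[0,0,0],[0,0,0],0.05],[[0.01,0,0],[0,0,0],0.05],[[0.01,0,0],[0,0,0],0.05],[[0.006,0,0],[0,0,0],0.05],[[0.006,0,0],[0,0,0],0.05],[[0.006,0,0],[0,0,0],0.05],[[0.006,0,0],[0,0,0],0.05]]'

```text
t: 13.95
position: [0.5426, -0.0462, -0.0044]
tool_rot: [0.0, 0.766, 0.643, -0.0]
wrist_force: [-1.1, -2.0, 0.9]
opening: 0.0501
```

Emit:
servo_tool --steps '[[[0.008,0,0],[0,0,0],0.05],[[0.008,0,0],[0,0,0],0.05],[[0.008,0,0],[0,0,0],0.05],[[0.008,0,0],[0,0,0],0.05],[[0.008,0,0],[0,0,0],0.05],[[0.008,0,0],[0,0,0],0.05],[[0.008,0,0],[0,0,0],0.05],[[0.006,0,0],[0,0,0],0.05],[[0,0,0],[0,0,0],0.05],[[0,0,0],[0,0,0],0.05]]'

```text
t: 15.2
position: [0.5532, 0.0151, -0.0047]
tool_rot: [-0.0, 0.766, 0.643, 0.0]
wrist_force: [0.5, 0.4, 1.3]
opening: 0.0501
```

```bash
cat >> h.py <<'E'
S=np.array([.6905,.1243]);A=-.1765;E_=np.array([np.cos(A),np.sin(A)]);F_=np.array([-E_[1],E_[0]])
def stopf(P): d=np.asarray(P)[...,:2]-S; return np.stack([d@E_,d@F_],-1)
E
python3 - <<'E'
from h import *
np.set_printoptions(precision=4,suppress=True)
im,c=shot("scene","s7.png"); im2,c2=shot("top","t7.png")
print("tool",stopf(sensors.read_state()["position"]))
for n,cc in(("scene",c),("top",c2)):
    for r in imaging.landmark_of(n,"case_center"):
        g=ground(cc,r["pixel"],.013)[0]
        if g[0]>.48: print(n,round(r["p"],2),r["pixel"],stopf(g))
a=cv2.imread("pics/s7.png")[180:340,270:430];b=cv2.imread("pics/t7.png")[170:330,210:370]
cv2.imwrite("pics/m7.png",cv2.resize(np.hstack([a,b]),(800,400),interpolation=cv2.INTER_CUBIC))
E
```

```text
tool [-0.116  -0.1319]
scene 0.83 [364.1, 254.4] [-0.1147 -0.0692]
top 0.72 [275.7, 251.5] [-0.1091 -0.0657]
```

View pics/m7.png

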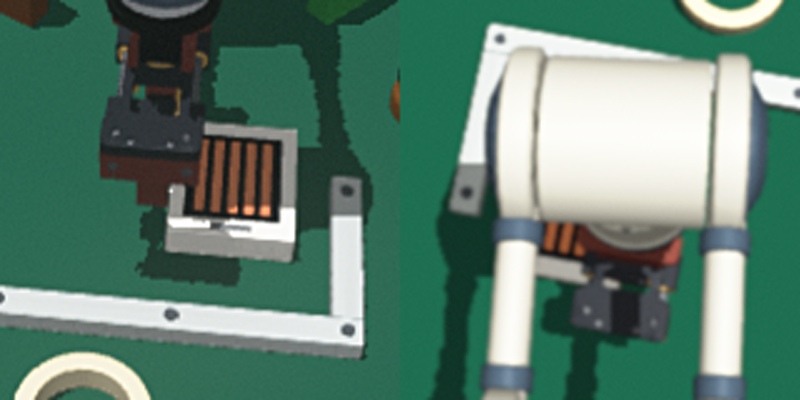

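The case is square to the stop, with about 22–26 mm left to the short bar (at x about (345,190) in the left crop). I'll push most of that, then go round to the near end.

Emit:
servo_tool --steps '[[[0.005,0,0],[0,0,0],0.05],[[0.005,0,0],[0,0,0],0.05],[[0.005,0,0],[0,0,0],0.05],[[0.003,0,0],[0,0,0],0.05],[[0.002,0,0],[0,0,0],0.05],[[0.002,0,0],[0,0,0],0.05],[[0,0,0],[0,0,0],0.05],[[0,0,0],[0,0,0],0.05],[[0,0,0],[0,0,0],0.05],[[0,0,0],[0,0,0],0.05]]'

```text
t: 16.65
position: [0.5572, 0.0364, -0.0044]
tool_rot: [0.0, 0.766, 0.643, 0.0]
wrist_force: [-0.4, -0.0, -0.6]
opening: 0.05
```

Emit:
servo_tool --steps '[[[-0.015,0,0],[0,0,0],0.05],[[-0.015,0,0],[0,0,0],0.05],[[0,0,-0.025],[0,0,0],0.05],[[0,0,-0.025],[0,0,0],0.05],[[0,0,-0.025],[0,0,0],0.05],[[0.018,-0.019,0],[0,0,0],0.05],[[0.018,-0.019,0],[0,0,0],0.05],[[0.018,-0.019,0],[0,0,0],0.05],[[0.018,-0.019,0],[0,0,0],0.05],[[0.02,-0.018,0],[0,0,0],0.05]]'

```text
t: 17.9
position: [0.4748, 0.1132, 0.0706]
tool_rot: [0.0, 0.766, 0.643, 0.0]
wrist_force: [-0.1, 0.1, -0.1]
opening: 0.05
```

Emit:
servo_tool --steps '[[[0,0,0],[0,0,-0.175],0.05],[[0,0,0],[0,0,-0.175],0.05],[[0,0,0],[0,0,-0.175],0.05],[[0,0,0],[0,0,-0.175],0.05],[[0,0,0],[0,0,-0.175],0.05],[[0,0,0],[0,0,-0.174],0.05],[[0,0,0],[0,0,-0.174],0.05],[[0,0,0],[0,0,-0.174],0.05],[[0,0,0],[0,0,-0.174],0.05],[[0,0,0],[0,0,0],0.05]]'

```text
t: 19.15
position: [0.4753, 0.1127, 0.0706]
tool_rot: [0.0, 0.088, 0.996, -0.0]
wrist_force: [-0.1, -0.3, 0.1]
opening: 0.0504
```

Run:
```python
from h import *
np.set_printoptions(precision=4,suppress=True)
im,c=shot("scene","s8.png"); im2,c2=shot("top","t8.png")
s=sensors.read_state();print("tool",stopf(s["position"]),s["position"],"tool y ang - stop y",np.arctan2(*q2R(s["tool_rot"])[[1,0],1])-A-np.pi/2)
for n,cc in(("scene",c),("top",c2)):
    for r in imaging.landmark_of(n,"case_center"):
        g=ground(cc,r["pixel"],.013)[0]
        if g[0]>.48: print(n,round(r["p"],2),r["pixel"],stopf(g))
a=cv2.imread("pics/s8.png")[180:340,270:430];b=cv2.imread("pics/t8.png")[170:330,210:370]
cv2.imwrite("pics/m8.png",cv2.resize(np.hstack([a,b]),(800,400),interpolation=cv2.INTER_CUBIC))
```

```text
tool [-0.2099 -0.0488] [0.4753 0.1131 0.0706] tool y ang - stop y -0.0016704091612393945
scene 0.71 [371.7, 256.1] [-0.1121 -0.0549]
top 0.92 [267.7, 250.0] [-0.1091 -0.0497]
```

View pics/m8.png

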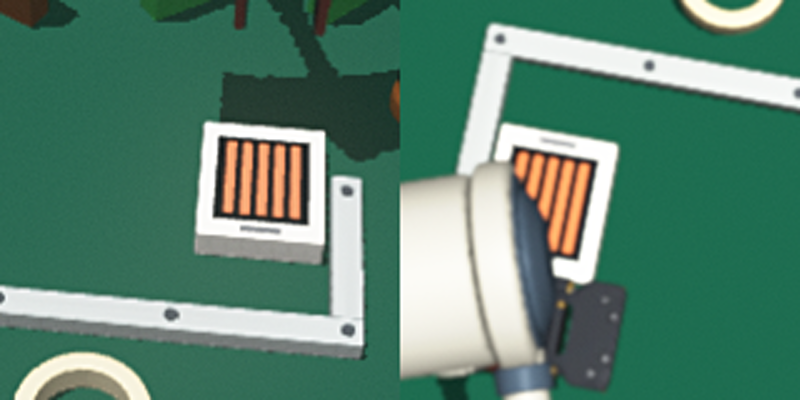

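The case is square, centre about (−0.111, −0.052) in the stop's frame, a few mm off the short bar. Next I'll lower behind its near end and push along the stop's x.

Emit:
servo_tool --steps '[[[0,0,0.025],[0,0,0],0.05],[[0,-0.002,0.025],[0,0,0],0.05],[[0,0,0.015],[0,0,0],0.05],[[0,0,0.007],[0,0,0],0.05],[[0,0,0.003],[0,0,0],0.05],[[-0.008,0,0],[0,0,0],0.05],[[-0.008,0,0],[0,0,0],0.05],[[-0.007,0,0],[0,0,0],0.05],[[-0.007,0,0],[0,0,0],0.05],[[-0.007,0,0],[0,0,0],0.05]]'

```text
t: 20.6
position: [0.5113, 0.1054, -0.0044]
tool_rot: [-0.001, 0.087, 0.996, 0.0]
wrist_force: [-3.9, 0.7, 3.3]
opening: 0.0502
```

Emit:
servo_tool --steps '[[[-0.007,0,0],[0,0,0],0.05],[[-0.007,0,0],[0,0,0],0.05],[[-0.007,0,0],[0,0,0],0.05],[[-0.007,0,0],[0,0,0],0.05],[[-0.006,0,0],[0,0,0],0.05],[[-0.006,0,0],[0,0,0],0.05],[[0,0,0],[0,0,0],0.05],[[0,0,0],[0,0,0],0.05],[[0,0,0],[0,0,0],0.05],[[0,0,0],[0,0,0],0.05]]'

```text
t: 21.85
position: [0.5508, 0.0984, -0.0045]
tool_rot: [0.0, 0.087, 0.996, -0.0]
wrist_force: [0.0, -1.1, 0.5]
opening: 0.0496
```

Run:
```python
from h import *
np.set_printoptions(precision=4,suppress=True)
im,c=shot("scene","s9.png")
s=sensors.read_state();print("tool",stopf(s["position"]),s["wrist_force"])
for r in imaging.landmark_of("scene","case_center"):
    g=ground(c,r["pixel"],.013)[0]
    if g[0]>.48: print(round(r["p"],2),r["pixel"],stopf(g))
```

```text
tool [-0.133 -0.05 ] [-0.3556  0.0056 -0.4089]
0.77 [375.3, 278.2] [-0.0602 -0.0465]
```

Emit:
servo_tool --steps '[[[-0.002,0,0],[0,0,0],0.05],[[-0.002,0,0],[0,0,0],0.05],[[-0.001,0,0],[0,0,0],0.05],[[-0.001,0,0],[0,0,0],0.05],[[-0.001,0,0],[0,0,0],0.05],[[-0.001,0,0],[0,0,0],0.05],[[0,0,0],[0,0,0],0.05],[[0,0,0],[0,0,0],0.05],[[0,0,0],[0,0,0],0.05],[[0,0,0],[0,0,0],0.05]]'

```text
t: 23.2
position: [0.5588, 0.097, -0.0045]
tool_rot: [0.0, 0.087, 0.996, 0.0]
wrist_force: [-0.8, -0.3, -0.1]
opening: 0.0501
```

Emit:
servo_tool --steps '[[[-0.001,0,0],[0,0,0],0.05],[[-0.001,0,0],[0,0,0],0.05],[[0,0,0],[0,0,0],0.05],[[0,0,0],[0,0,0],0.05],[[0,0,0],[0,0,0],0.05],[[0,0,0],[0,0,0],0.05],[[0,0,0],[0,0,0],0.05],[[0,0,0],[0,0,0],0.05],[[0,0,0],[0,0,0],0.05],[[0,0,0],[0,0,0],0.05]]'

```text
t: 24.45
position: [0.5607, 0.0967, -0.0045]
tool_rot: [0.0, 0.087, 0.996, 0.0]
wrist_force: [-2.0, -0.1, 3.0]
opening: 0.0501
```

Run:
```python
from h import *
np.set_printoptions(precision=4,suppress=True)
im,c=shot("scene","s10.png")
s=sensors.read_state();print("tool",stopf(s["position"]),s["wrist_force"])
for r in imaging.landmark_of("scene","case_center"):
    g=ground(c,r["pixel"],.013)[0]
    if g[0]>.48: print(round(r["p"],2),r["pixel"],stopf(g))
a=im[220:330,310:430,::-1]; cv2.imwrite("pics/m10.png",cv2.resize(a,(720,600) if 0 else (654,600),interpolation=cv2.INTER_CUBIC))
```

```text
tool [-0.123 -0.05 ] [-2.2063  1.0581  1.2592]
0.71 [372.7, 279.2] [-0.0574 -0.051 ]
```

View pics/m10.png

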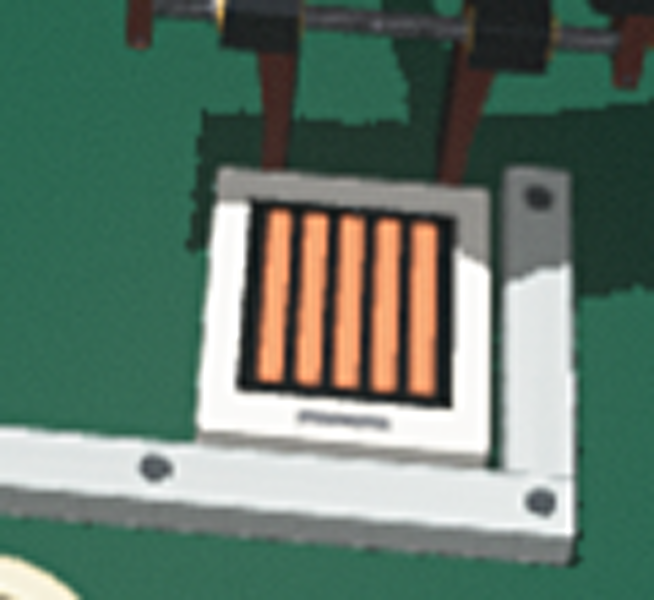

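The far end is nearly or already against the long bar, with a gap of about 4 mm left to the short bar (crop x 490–505). I'll press 2 mm more, then do the side push again.

Emit:
servo_tool --steps '[[[-0.001,0,0],[0,0,0],0.05],[[-0.001,0,0],[0,0,0],0.05],[[0,0,0],[0,0,0],0.05],[[0,0,0],[0,0,0],0.05],[[0,0,0],[0,0,0],0.05],[[0,0,0],[0,0,0],0.05],[[0,0,0],[0,0,0],0.05],[[0,0,0],[0,0,0],0.05],[[0,0,0],[0,0,0],0.05],[[0,0,0],[0,0,0],0.05]]'

```text
t: 25.8
position: [0.5619, 0.0965, -0.0045]
tool_rot: [-0.001, 0.087, 0.996, -0.0]
wrist_force: [-6.5, 1.6, 3.3]
opening: 0.0499
```

Resistance is 6.5 N, so it's flush on the long bar. Going round for the side press.

Emit:
servo_tool --steps '[[[0.015,0,0],[0,0,0],0.05],[[0.015,0,0],[0,0,0],0.05],[[0,0,-0.025],[0,0,0],0.05],[[0,0,-0.025],[0,0,0],0.05],[[0,0,-0.025],[0,0,0],0.05],[[-0.018,-0.018,0],[0,0,0],0.05],[[-0.018,-0.018,0],[0,0,0],0.05],[[-0.018,-0.018,0],[0,0,0],0.05],[[-0.018,-0.018,0],[0,0,0],0.05],[[-0.018,-0.018,0],[0,0,0],0.05]]'

```text
t: 27.05
position: [0.6071, -0.004, 0.0702]
tool_rot: [0.0, 0.087, 0.996, -0.0]
wrist_force: [-0.1, 0.1, 0.2]
opening: 0.0502
```

Emit:
servo_tool --steps '[[[0,0,0],[0,0,0.175],0.05],[[0,0,0],[0,0,0.175],0.05],[[0,0,0],[0,0,0.175],0.05],[[0,0,0],[0,0,0.175],0.05],[[0,0,0],[0,0,0.175],0.05],[[0,0,0],[0,0,0.174],0.05],[[0,0,0],[0,0,0.174],0.05],[[0,0,0],[0,0,0.174],0.05],[[0,0,0],[0,0,0.174],0.05],[[0,0,0],[0,0,0],0.05]]'

```text
t: 28.3
position: [0.6065, -0.0032, 0.0702]
tool_rot: [0.0, 0.765, 0.643, -0.0]
wrist_force: [-1.1, 0.1, 0.4]
opening: 0.05
```

Run:
```python
from h import *
s=sensors.read_state();print("tool",stopf(s["position"]),s["position"],np.arctan2(*q2R(s["tool_rot"])[[1,0],1])-A)
```

```text
tool [-0.06029925 -0.14030307] [ 0.60650242 -0.00323571  0.07024107] 0.003664673968064802
```

Emit:
servo_tool --steps '[[[0,0,0.025],[0,0,0],0.05],[[0,0,0.025],[0,0,0],0.05],[[0,0,0.015],[0,0,0],0.05],[[0,0,0.007],[0,0,0],0.05],[[0,0,0.003],[0,0,0],0.05],[[0.008,0,0],[0,0,0],0.05],[[0.008,0,0],[0,0,0],0.05],[[0.006,0,0],[0,0,0],0.05],[[0.004,0,0],[0,0,0],0.05],[[0.003,0,0],[0,0,0],0.05]]'

```text
t: 29.55
position: [0.6112, 0.0262, -0.0044]
tool_rot: [0.0, 0.766, 0.643, 0.0]
wrist_force: [-0.0, 0.5, -0.8]
opening: 0.0498
```

Emit:
servo_tool --steps '[[[0.002,0,0],[0,0,0],0.05],[[0.002,0,0],[0,0,0],0.05],[[0.001,0,0],[0,0,0],0.05],[[0.001,0,0],[0,0,0],0.05],[[0.001,0,0],[0,0,0],0.05],[[0,0,0],[0,0,0],0.05],[[0,0,0],[0,0,0],0.05],[[0,0,0],[0,0,0],0.05],[[0,0,0],[0,0,0],0.05],[[0,0,0],[0,0,0],0.05]]'

```text
t: 30.8
position: [0.6124, 0.0328, -0.0045]
tool_rot: [-0.0, 0.766, 0.643, 0.0]
wrist_force: [0.1, -1.8, 1.7]
opening: 0.0501
```

Emit:
servo_tool --steps '[[[0.001,0,0],[0,0,0],0.05],[[0.001,0,0],[0,0,0],0.05],[[0,0,0],[0,0,0],0.05],[[0,0,0],[0,0,0],0.05],[[0,0,0],[0,0,0],0.05],[[0,0,0],[0,0,0],0.05],[[0,0,0],[0,0,0],0.05],[[0,0,0],[0,0,0],0.05],[[0,0,0],[0,0,0],0.05],[[0,0,0],[0,0,0],0.05]]'

```text
t: 32.05
position: [0.6123, 0.0332, -0.0044]
tool_rot: [0.001, 0.766, 0.643, -0.001]
wrist_force: [-3.5, -5.7, 0.8]
opening: 0.0501
```

The side press is now blocked (5.7 N, 0.4 mm moved out of 2 mm), so it's flush. I'll back off and look.

Emit:
servo_tool --steps '[[[-0.005,0,0],[0,0,0],0.05],[[-0.015,0,0],[0,0,0],0.05],[[-0.015,0,0],[0,0,0],0.05],[[0,0,-0.03],[0,0,0],0.05],[[0,0,-0.04],[0,0,0],0.05],[[-0.03,-0.03,-0.03],[0,0,0],0.05],[[-0.03,-0.04,0],[0,0,0],0.05],[[-0.03,-0.04,0],[0,0,0],0.05],[[-0.03,-0.04,0],[0,0,0],0.05],[[0,0,0],[0,0,0],0.05]]'

```text
t: 33.3
position: [0.4362, -0.0935, 0.0958]
tool_rot: [0.001, 0.767, 0.642, 0.0]
wrist_force: [0.2, -0.1, 0.3]
opening: 0.05
```

Run:
```python
from h import *
np.set_printoptions(precision=4,suppress=True)
im,c=shot("scene","s11.png"); im2,c2=shot("top","t11.png")
for n,cc in(("scene",c),("top",c2)):
    for r in imaging.landmark_of(n,"case_center"):
        g=ground(cc,r["pixel"],.013)[0]
        if g[0]>.48: print(n,round(r["p"],2),r["pixel"],stopf(g))
    for t in("tape_roll","marker","objective","jar"):
        r=imaging.landmark_of(n,t)
        if r: print(n,t,ground(cc,r[0]["pixel"])[0])
a=im[220:330,310:430,::-1];b=im2[175:285,225:345,::-1]
cv2.imwrite("pics/m11.png",cv2.resize(np.hstack([a,b]),(800,367),interpolation=cv2.INTER_CUBIC))
```

```text
scene 0.71 [377.2, 280.6] [-0.0551 -0.0429]
scene tape_roll [ 0.7597 -0.0523  0.    ]
scene marker [ 0.5196 -0.2514  0.    ]
scene objective [0.6164 0.2933 0.    ]
scene jar [0.4858 0.2319 0.    ]
top 0.86 [271.5, 223.3] [-0.0557 -0.0464]
top tape_roll [ 0.7541 -0.0582  0.    ]
top objective [0.6176 0.2891 0.    ]
top jar [0.4898 0.2312 0.    ]
```

View pics/m11.png

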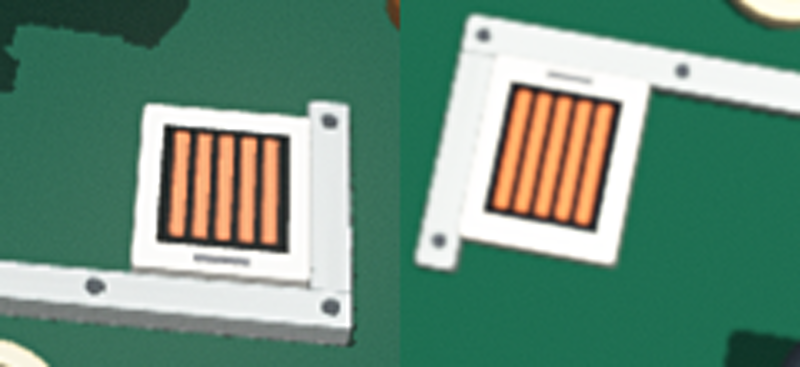

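Both sides are flush in both views. I'll lift clear and hand in.

Emit:
servo_tool --steps '[[[0,0,-0.03],[0,0,0],0.05],[[0,0,-0.03],[0,0,0],0.05],[[0,0,-0.03],[0,0,0],0.05],[[0,0,0],[0,0,0],0.05],[[0,0,0],[0,0,0],0.05],[[0,0,0],[0,0,0],0.05],[[0,0,0],[0,0,0],0.05],[[0,0,0],[0,0,0],0.05],[[0,0,0],[0,0,0],0.05],[[0,0,0],[0,0,0],0.05]]'

```text
t: 35.15
position: [0.4381, -0.092, 0.1855]
tool_rot: [0.0, 0.766, 0.643, 0.0]
wrist_force: [1.3, 0.3, 0.1]
opening: 0.05
```

```bash
python3 -c "
from h import *
print(sensors.read_state()['wrist_force']); print(order.job_done())"
```

```text
[1.29172952 0.26564198 0.06781291]
the job is handed in; nothing more can be done
None
```

The case is lying flat with its window up in the corner stop, and I handed the job in at about 35 s. I tipped it over backwards, then pushed it sideways, along the stop's x against the long bar, and sideways again against the short bar.

- **First tip attempt missed:** the fingertips passed over the top of the case without moving it. They sit about 16 mm higher than the reported TCP at this opening, so I came back lower and it tipped.
- **Final position:** the case centre in the stop's frame measured (−0.056, −0.046) from the top camera and (−0.055, −0.043) from the scene camera; home is (−0.055, −0.046). Both final presses met about 6 N of resistance, and both pictures showed the case flush on both bars.
- **Tape roll, marker, objective and jar:** all were found within about 1.5 cm of where they were at the start, which fits detector noise. The top camera did not find the marker in the last check, but the scene camera put it in its old place.
- **Not measured:** I judged squareness to the bars by eye and did not compute the final angle. The hand-in reports no verdict.

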